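Pass a primed figure through the dust lock to the drying stand

ROBOT

A 7-joint arm with a two-finger parallel gripper is mounted at the origin on the work surface. World frame = base frame: x ahead of the robot, y to its left, z up, the work surface at z = 0. Lengths are in m, angles in rad, forces in N, time in s.
With the tool pointing down it reaches from about 0.4 to 0.85 m from the base axis. Payload 4.5 kg.
Tool frame: the origin (TCP) lies midway between the tips of the shut fingers; the grasp point (between the pads) lies 19 mm behind it (r.grip_point_offset is the distance from the TCP to the grasp point, in m); z points along the fingers, y is the line along which they close (so a half turn about z gives the same grasp; the last joint's range is limited). The gripper opens to 88 mm and grips with 3 to 60 N. Pads are 18 mm wide; open, the fingers measure 123 mm over their backs; the gripper's body (75 mm by 187 mm) begins 45 mm behind the grasp point.
Start: joints at [-1.148, 0.689, -0.195, 1.565, 0.157, 0.902, -0.215], TCP at [0.237, 0.578, 0.239] pointing down, gripper open.
Joint ranges: [-3.01, 3.01], [-0.46, 2.08], [-1.47, 1.51], [0.13, 2.56], [-1, 4.14], [0.04, 2.09], [-2.66, 2.66]. Speed limits (rad/s): [2.57, 2.57, 3.14, 3.14, 3.14, 3.14, 3.14].

INTERFACE

Orientations are given as a unit quaternion [x, y, z, w].
In Python, from plant import r, optics gives the robot as it stands.
- The arm moves only by the shell command python3 -m pendant 'ROWS' [OPENING] [FORCE]. ROWS is JSON, a list of rows, each a list of 6 numbers: the shift along the tool's x, y, z as a fraction of full scale, then the turn, a rotation vector about the tool's x, y, z as a fraction of full scale. A call has 1 to 5 rows; each row shifts and turns the commanded pose from where the row before left it, along the tool's axes as they then stand; what a row does not reach is not made up. Full scale, the value 1, is 0.025 m for a shift and pi rad for a turn. A row lasts 1/12 s, in which the tool goes at most 41.7 mm and 7.16 degrees, less where a joint would pass 70% of its speed; a pose out of reach is approached as far as the arm can. A call with a number of a shift or a turn outside -1 to 1 is refused whole. A call with a gripper value outside its range is refused whole. OPENING is the opening, from -1 (shut) to 1 (fully open), set as the call begins (- or left out, the last holds). The fingers move at their own pace and stop on an object; FORCE is the grip in N (left out, the last holds). Time passes only in rows, so rows that do not move let the fingers close. It gives the time, the measured TCP pose, the force, the opening and the grip force at its end, in the units of the state.
- r.get_state(): the state, without advancing time (a new reading comes with each control period).
- optics.snapshot(name): name is "scene" or "top" or "wrist"; returns (picture, depth): 480x640x3 uint8, blue, green, red; 480x640 float32, m along the optical axis (not along the pixel's ray), 0 where there is no reading.
- optics.calibration(name): a dict with "vfov" (degrees; the focal length in pixels is half the picture's height over the tangent of half this angle, whatever the lens; pixels are square), "cx", "cy" (the principal point, pixels), "cam_to_world" (4x4, takes a point from camera to world coordinates); the wrist camera has in their place "tool_from_camera" (4x4, takes a point from camera to tool coordinates, whose origin is the TCP and whose axes are the flange's). Camera axes: x right, y up, looking along -z (the intrinsics and any distortion apply to the point x, -y, -z); pixel columns grow to the right and rows downward; lengths in m; the calibration is good to about 2 mm. A picture is of the moment at which its call begins: read the wrist's pose just before it. calibration takes no time and is no camera call.
- r.finish_job(): hands the job in; it is judged then, once.
The state is a dict: "clock": time; "q": joint angles; "qd": joint speeds; "joint_torque": joint torques, N m; "tool_pos": TCP position; "eef_rot": TCP orientation; "contact_force": force on the tool from outside, world axes, zero at the start; "moment": the same for the moment, N m; "opening": opening from 0.0 (shut) to 1.0 (fully open); "finger_force": force on a finger pad.
Only numpy, scipy, OpenCV 4.12 (cv2) and the standard library are available. Lean on these libraries where they do the work, as an engineer would, in place of code of your own. Each camera call takes 0.05 s, during which the arm holds its last target. There are 200 camera calls.

TASK

Pass the primed figure on its painting grip through the dust lock: stand it upright inside the lock under the ridge through the open outer door, slide the outer door fully shut, and only then slide the inner door open. Take the figure out through the inner door and leave it standing upright in the middle of the cork-topped drying stand, with the outer door still fully shut. Never have both doors open at once, do not topple the figure, and leave the other things on the desk where they are.

Things in the scene. Friction and masses are not known exactly. Their poses are not given: they have to be found in the camera images.
- piece: primed figure on a painting grip, rigid, 112 mm tall, 0.13-0.23 kg: round wooden foot (60 mm diameter, 11 mm high), plain wooden stem (34 mm diameter, 10 to 88 mm up), small grey bust on top (31 mm wide). Origin: centre of the foot's underside; z up the stem; yaw does not matter. Grip the stem about 74 mm up. Starts on the desk on the lock's outer (-y) side
- hatch: fixed dust lock, tent-shaped: 312 mm long (its x), 146 mm wide (y), 168 mm high; origin under its centre. -y side = outer, +y = inner (clean) side. The near half (x -151 to 0 mm) is the hollow lock, the far half (x from 3 mm) a solid filter housing. Each side of the lock is one sloping opening from sill to ridge bar, covered by a sliding door. A clear screen goes on to x = 304 mm
- lock_spot (a point): point (-85, 0, 6) mm of the hatch, axes as the hatch: middle of the lock's floor (6 mm over the desk), straight under the ridge bar; the figure stands about here. The floor is 134 mm wide between 6 mm thick sills that rise 14 mm over it (sill centres at y = -70 and +70 mm of the hatch); end wall at x = -151 mm
- outer_door (a joint): outer door (-y side), metres: 0 = fully shut, 0.15 = fully open; opens along the hatch's +x. Starts 0.13 to 0.15 open. About 1.5 N of friction; stays where it is left
- inner_door (a joint): inner door (+y side), metres: 0 = fully shut (as it starts), 0.15 = fully open; opens along the hatch's +x. About 1.5 N of friction; stays where it is left
- outer_grip (a point): top centre of the outer door's handle, an upright round post 16 mm in diameter, free from 55 to 112 mm above the desk, at y = -108 mm of the hatch; moves with the door (x = -76 mm shut, +74 mm open). Pinch it from above across the hatch's x direction, up to 25 mm below its top, and slide it
- inner_grip (a point): top centre of the inner door's handle, the same post on the other side, at y = +108 mm of the hatch, top 112 mm above the desk; moves with the door (x = -76 mm shut, +74 mm open)
- stand: the drying stand, a fixed round plate 140 mm in diameter, 14 mm high, cork top, on the inner side of the lock (+y); origin at the centre of its underside
- stand_top (a point): centre of the cork top of the drying stand
- ink_jar: bystander: squat ink jar, 56 mm diameter, 55 mm high, origin under its centre
- fluid_bottle: bystander: slim bottle, 36 mm diameter, 85 mm high, origin under its centre
- eraser: bystander: eraser lying flat, 62 x 26 x 14 mm, origin under its centre
- cutter: bystander: cutter knife lying flat, about 155 x 18 x 12 mm, long along its x, origin under its handle's centre
- clamp_block: bystander: wooden block with a steel jaw, 60 x 50 x 50 mm, origin under its centre
- marker: bystander: marker pen lying flat, 135 x 15 x 15 mm, long along its x, origin under its centre
- ridge_mid (a point): underside of the ridge bar above lock_spot, 156 mm over the desk. The bar (y -8 to +8 mm, z 156 to 168 mm of the hatch) runs the whole length, so the lock is reached only from a side, below the bar, with the tool tilted 35 to 50 degrees about the hatch's x axis, closing along x. Room in x for about 110 mm of open fingers
Mind the look-alikes: they are no part of the job. What is shaped like the stand but orange or turquoise is not meant.

How it is judged:
On the way, in this order (a step that is already met when the one before it is completed fails the run):
1. the figure stands upright in the lock under the ridge (within 30 mm of its middle line), let go, with the outer door fully shut (within 6 mm) and the inner door still shut (within 6 mm) (x of piece in the frame of lock_spot between -0.035 and 0.05 m and y of piece in the frame of lock_spot between -0.03 and 0.03 m and z of piece in the frame of lock_spot between -0.006 and 0.006 m and angle between piece's own z axis and vertical below 0.12 rad and contact force between piece and the fingers below 0.1 N and value of joint each of outer_door, inner_door below 0.006 m), for 0.2 s.
2. the inner door is slid open (more than 80 mm) with the outer door shut and the figure still standing in the lock (value of joint inner_door above 0.08 m and value of joint outer_door below 0.006 m and horizontal distance between piece and lock_spot below 0.06 m and angle between piece's own z axis and vertical below 0.12 rad), for 0.1 s.
At the end, for the whole second after the job is handed in: The figure stands upright (within 6 degrees) and at rest on the cork top of the drying stand, its centre within 30 mm of the stand's centre, and the outer door is fully shut (within 6 mm). The inner door may be left open or shut (horizontal distance between piece and stand_top below 0.03 m and z of piece in the frame of stand_top between -0.005 and 0.005 m and angle between piece's own z axis and vertical below 0.1 rad and linear speed of piece below 0.02 m/s and value of joint outer_door below 0.006 m); the robot touches nothing.
It fails at once if both doors open at once (each by more than 10 mm) (value of joint each of outer_door, inner_door above 0.01 m).
It fails at once if the figure is toppled (tilted more than 40 degrees) (angle between piece's own z axis and vertical above 0.7 rad).
It fails at once if another thing on the desk is moved by more than 25 mm (distance of any of ink_jar, fluid_bottle, eraser, cutter, clamp_block, marker from where it was at the start of the episode above 0.025 m).
It also fails if it takes over 72 s, if anything falls off the work surface, if the arm or the gripper's body presses on something with over 40 N, if the wrist force passes 120 N, or if a joint passes its speed limit or range.

## Working session

There is one attempt and no reset: what is moved stays moved. The work goes in short steps, Python scripts to look and compute and a shell command to move; the robot and the scene stay as the last step left them, time stands still between calls to the robot, and variables do not carry over. Pictures are saved under pics/ and viewed, at most 10 in all, crops included, and the job is handed in when it is done.

```bash
ls; mkdir -p pics; cat > h.py <<'E'
import numpy as np,cv2
from plant import r,optics
from scipy.spatial.transform import Rotation as R
def cal(n):
    c=optics.calibration(n); f=240/np.tan(np.radians(c['vfov'])/2); return c,f
def T(n):
    c,f=cal(n)
    if 'cam_to_world' in c: return np.array(c['cam_to_world'])
    s=r.get_state(); M=np.eye(4); M[:3,:3]=R.from_quat(s['eef_rot']).as_matrix(); M[:3,3]=s['tool_pos']
    return M@np.array(c['tool_from_camera'])
def cloud(n,d,M=None):
    c,f=cal(n); v,u=np.mgrid[:480,:640]
    M=T(n) if M is None else M
    P=np.stack([(u-c['cx'])/f*d,-(v-c['cy'])/f*d,-d,np.ones_like(d)],-1)@M.T
    P=P[...,:3]; P[d==0]=np.nan
    return P
E
python3 - <<'E'
from h import *
for n in ('scene','top','wrist'):
    M=T(n); p,d=optics.snapshot(n); np.savez(f'{n}0.npz',p=p,d=d,M=M); cv2.imwrite(f'pics/{n}0.png',p)
    c=optics.calibration(n); print(n,{k:v for k,v in c.items() if np.ndim(v)==0},np.round(M,3).tolist())
print(r.get_state())
E
```

```text
pics
scene {'vfov': 47.67387609022469, 'cx': 321.1159926342647, 'cy': 244.93783003118645} [[0.802, -0.433, 0.412, 1.019], [0.598, 0.59, -0.543, -0.644], [-0.008, 0.681, 0.732, 0.986], [0.0, 0.0, 0.0, 1.0]]
top {'vfov': 48.82644791642431, 'cx': 323.3554060982521, 'cy': 224.53937519345365} [[0.016, 0.982, -0.187, 0.278], [-1.0, 0.018, 0.008, 0.017], [0.011, 0.187, 0.982, 1.327], [0.0, 0.0, 0.0, 1.0]]
wrist {'vfov': 65.24911601842635, 'cx': 320.6192633145901, 'cy': 238.3619170778908} [[0.38, -0.889, -0.256, 0.171], [0.925, 0.364, 0.107, 0.605], [-0.002, -0.277, 0.961, 0.384], [0.0, 0.0, 0.0, 1.0]]
{'clock': 0.15, 'q': array([-1.14818071,  0.689772  , -0.19453237,  1.56605463,  0.15731349,
        0.90254522, -0.21506463]), 'qd': array([ 0.00133883, -0.00280723,  0.00075517, -0.0032796 ,  0.000458  ,
       -0.00069485,  0.00046526]), 'joint_torque': array([-2.40807849e-04, -5.27862453e+01, -1.26834221e+00, -1.53587168e+01,
       -5.25758858e-02,  3.86421234e-03,  1.13996155e-04]), 'tool_pos': array([0.23679051, 0.57789986, 0.23811994]), 'eef_rot': array([ 1.93133126e-01,  9.81172316e-01, -6.89750691e-04, -7.66285491e-05]), 'contact_force': array([-0.1080217, -0.2485448,  0.231803 ]), 'moment': array([-0.00802009,  0.02635252, -0.01369624]), 'finger_force': 0.0, 'opening': 0.9980661540624434}
```

View pics/scene0.png

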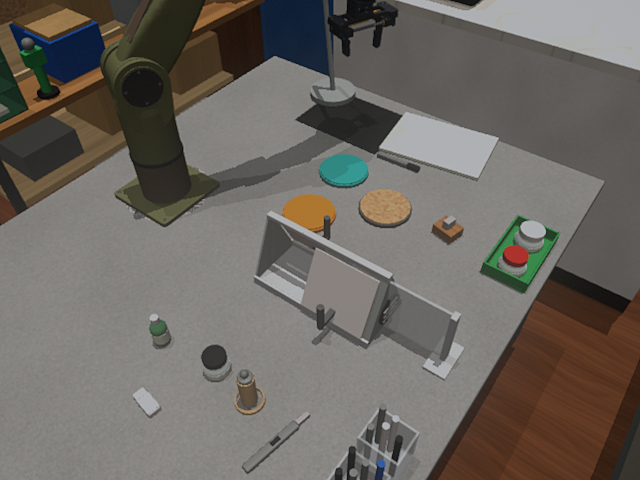

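View pics/top0.png

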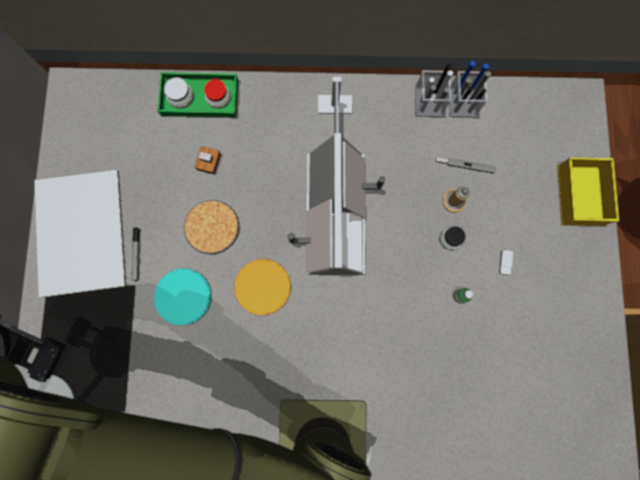

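The scene view shows the figure at (247,390), cork stand at (385,207), outer handle at (321,317) and inner handle at (326,228). In the top view they are at figure (457,198), cork stand (211,226), outer handle (380,184) and inner handle (293,239). There are three stand-like discs in the top view: turquoise (182,296), orange (263,287) and cork (211,226). The cork one fits, as it has a speckled cork top and is on the +y side.

```bash
python3 - <<'E'
from h import *
C={}
for n in('scene','top'):
    z=np.load(n+'0.npz'); P=cloud(n,z['d'],z['M']); C[n]=(z['p'],P)
# rough positions from top
P=C['top'][1]
for k,(u,v) in dict(piece=(460,192),stand=(211,226),og=(381,182),ig=(292,238),ridge1=(337,150),ridge2=(337,265),desk=(420,320),jar=(454,237),bottle=(464,295),clamp=(207,158),tail=(337,80)).items(): print(k,np.round(P[v,u],3))
P=C['scene'][1]
print('--')
for k,(u,v) in dict(piece=(244,375),stand=(385,207),og=(320,306),ig=(327,218),ridge1=(270,215),ridge2=(385,277)).items(): print(k,np.round(P[v,u],3))
big=cv2.resize(C['top'][0][120:300,160:520],None,fx=2.2,fy=2.2,interpolation=cv2.INTER_CUBIC)
cv2.imwrite('pics/topcrop.png',big)
E
```

```text
piece [ 0.598 -0.32   0.096]
stand [0.519 0.289 0.016]
og [ 0.615 -0.128  0.112]
ig [0.477 0.08  0.112]
ridge1 [ 0.673 -0.021  0.169]
ridge2 [ 0.41  -0.024  0.165]
desk [ 0.295 -0.237  0.   ]
jar [ 0.495 -0.313  0.055]
bottle [ 0.354 -0.327  0.077]
clamp [0.686 0.301 0.053]
tail [ 0.855 -0.02   0.15 ]
--
piece [ 0.604 -0.333  0.106]
stand [0.526 0.283 0.014]
og [ 0.624 -0.131  0.111]
ig [0.486 0.081 0.11 ]
ridge1 [ 0.417 -0.033  0.168]
ridge2 [ 0.708 -0.029  0.163]
```

View pics/topcrop.png

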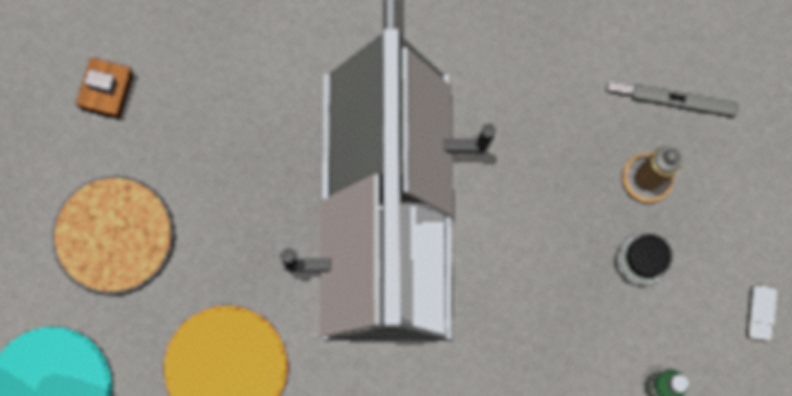

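The enlarged crop confirms the cork disc at crop (113,235) is the stand. The figure is at crop (655,170), with the jar at (645,257) below it. Next I fit the poses.

```bash
cat > fit.py <<'E'
from h import *
from scipy.optimize import least_squares
def near(P,c,rad,z0,z1):
    Q=P.reshape(-1,3); return Q[(np.hypot(Q[:,0]-c[0],Q[:,1]-c[1])<rad)&(Q[:,2]>z0)&(Q[:,2]<z1)]
def circ(Q,rad,c0):  # fit axis of known-radius cylinder
    s=least_squares(lambda c:np.hypot(Q[:,0]-c[0],Q[:,1]-c[1])-rad,c0,loss='soft_l1',f_scale=.002); return s.x
E
python3 - <<'E'
from fit import *
for n in('scene','top'):
    z=np.load(n+'0.npz'); P=cloud(n,z['d'],z['M'])
    print(n)
    Q=near(P,(.59,-.33),.06,.025,.08); print(' piece stem',len(Q),circ(Q,.017,(.59,-.33)))
    Q=near(P,(.59,-.33),.06,.006,.016); print(' foot mean',len(Q),(Q[:,:2].max(0)+Q[:,:2].min(0))/2,Q[:,2].mean())
    Q=near(P,(.59,-.33),.06,.1,.2); print(' bust',len(Q),Q.mean(0),Q[:,2].max())
    Q=near(P,(.522,.287),.09,.008,.025); e=cv2.minEnclosingCircle(Q[:,:2].astype(np.float32)); print(' stand',len(Q),Q.mean(0),e)
    for nm,c in(('og',(.62,-.13)),('ig',(.482,.08))):
        Q=near(P,c,.03,.103,.12); print(nm,len(Q),Q.mean(0)); Q=near(P,c,.02,.06,.106); print('  side',len(Q),circ(Q,.008,c))
    Q=P.reshape(-1,3); Q=Q[(abs(Q[:,1]+.025)<.03)&(Q[:,2]>.16)&(Q[:,2]<.175)&(Q[:,0]>.35)&(Q[:,0]<.75)]
    m=Q[:,:2].mean(0); d=np.linalg.svd(Q[:,:2]-m,full_matrices=0)[2][0]; d*=np.sign(d[0]); t=(Q[:,:2]-m)@d
    print(' ridge',len(Q),m,np.degrees(np.arctan2(d[1],d[0])),t.min(),t.max(),'mid',m+d*(t.min()+t.max())/2, Q[:,2].mean())
E
```

```text
scene
 piece stem 260 [ 0.59957989 -0.32889716]
 foot mean 167 [ 0.60095392 -0.32912156] 0.009395895016081674
 bust 65 [ 0.60186439 -0.33095809  0.10774439] 0.11405379937460647
 stand 1518 [0.52440719 0.28517478 0.01309873] ((0.5218253135681152, 0.2885814905166626), 0.07222003489732742)
og 53 [ 0.6259169  -0.1325095   0.10962824]
  side 108 [ 0.62419313 -0.13036285]
ig 39 [0.48549612 0.08210224 0.10934329]
  side 100 [0.48377608 0.08383827]
 ridge 1105 [ 0.57068861 -0.02572392] 0.8137362642551613 -0.16560007227253343 0.14709482729526482 mid [ 0.56143692 -0.02585532] 0.1663243931686634
top
 piece stem 102 [ 0.59973841 -0.32976362]
 foot mean 114 [ 0.59223963 -0.32661784] 0.009437170113594412
 bust 44 [ 0.59861395 -0.32822867  0.10767035] 0.1147385763719937
 stand 2323 [0.51834404 0.28877721 0.01454694] ((0.5236492156982422, 0.2851381003856659), 0.08568736165761948)
og 38 [ 0.62228093 -0.12999125  0.11151829]
  side 35 [ 0.6241337  -0.13084776]
ig 38 [0.48157326 0.08286806 0.11182211]
  side 20 [0.48252762 0.08329215]
 ridge 974 [ 0.55776342 -0.02351294] 1.1606565808647593 -0.1533043861534851 0.1589972326618552 mid [ 0.56060926 -0.02345528] 0.16833533639641485
```

```bash
python3 - <<'E'
from h import *
print([a for a in dir(r) if a[0]!='_'])
s=r.get_state(); M=R.from_quat(s['eef_rot']).as_matrix()
H=np.array([.561,-.0245,0]); a=np.radians(1.0); Rz=np.array([[np.cos(a),-np.sin(a),0],[np.sin(a),np.cos(a),0],[0,0,1]])
for n in('scene','top'):
    z=np.load(n+'0.npz'); P=cloud(n,z['d'],z['M']).reshape(-1,3)
    t=(P-s['tool_pos'])@M; t=t[(np.abs(t[:,:2]).max(1)<.13)&(t[:,2]>-.25)&(t[:,2]<.01)]
    print(n)
    for lo in np.arange(-.25,.01,.02):
        q=t[(t[:,2]>=lo)&(t[:,2]<lo+.02)]
        if len(q)>5: print(' tool z %.2f'%lo,len(q),np.round(np.r_[q.min(0)[:2],q.max(0)[:2]],3))
    h=(P-H)@Rz
    for x0,x1 in((-.156,-.151),(-.13,-.03),(.0,.05),(.09,.14)):
      for lo in np.arange(.0,.18,.02):
        q=h[(h[:,0]>x0)&(h[:,0]<x1)&(abs(h[:,1])<.095)&(h[:,2]>lo)&(h[:,2]<lo+.02)&(h[:,2]>.004)]
        if len(q)>5: print('  hx',x0,'z %.2f'%lo,len(q),np.round(np.percentile(q[:,1],[2,98]),3))
E
```

```text
['Unreachable', 'finish_job', 'get_state', 'grip_point_offset']
scene
 tool z -0.17 45 [-0.042 -0.039 -0.012  0.004]
 tool z -0.15 152 [-0.04  -0.042  0.021  0.02 ]
 tool z -0.13 213 [-0.028 -0.042  0.02   0.022]
 tool z -0.11 761 [-0.044 -0.093  0.035  0.098]
 tool z -0.09 419 [-0.041 -0.091  0.03   0.09 ]
 tool z -0.07 99 [-0.039 -0.086  0.03   0.089]
 tool z -0.05 114 [-0.019 -0.062  0.009  0.067]
 tool z -0.03 103 [-0.018 -0.06   0.01   0.063]
 tool z -0.01 53 [-0.014 -0.057  0.013  0.064]
  hx -0.156 z 0.00 88 [-0.071  0.071]
  hx -0.156 z 0.02 103 [-0.062  0.073]
  hx -0.156 z 0.04 107 [-0.054  0.057]
  hx -0.156 z 0.06 89 [-0.045  0.05 ]
  hx -0.156 z 0.08 69 [-0.038  0.039]
  hx -0.156 z 0.10 55 [-0.03   0.025]
  hx -0.156 z 0.12 40 [-0.022  0.018]
  hx -0.156 z 0.14 16 [-0.013 -0.004]
  hx -0.156 z 0.16 10 [-0.005  0.01 ]
  hx -0.13 z 0.00 1240 [-0.072  0.07 ]
  hx -0.13 z 0.02 73 [-0.073  0.074]
  hx -0.13 z 0.04 50 [0.057 0.066]
  hx -0.13 z 0.06 68 [0.048 0.057]
  hx -0.13 z 0.08 45 [0.04  0.047]
  hx -0.13 z 0.14 29 [-0.008 -0.003]
  hx -0.13 z 0.16 327 [-0.008  0.009]
 
[... 1627 characters left out ...]
 0.025]
  hx -0.13 z 0.16 309 [-0.006  0.008]
  hx 0.0 z 0.00 77 [-0.093  0.089]
  hx 0.0 z 0.02 142 [-0.074  0.073]
  hx 0.0 z 0.04 134 [-0.068  0.061]
  hx 0.0 z 0.06 132 [-0.058  0.05 ]
  hx 0.0 z 0.08 139 [-0.05   0.043]
  hx 0.0 z 0.10 136 [-0.041  0.034]
  hx 0.0 z 0.12 151 [-0.03   0.026]
  hx 0.0 z 0.14 189 [-0.022  0.017]
  hx 0.0 z 0.16 170 [-0.007  0.009]
  hx 0.09 z 0.00 51 [-0.093  0.094]
  hx 0.09 z 0.02 123 [-0.073  0.073]
  hx 0.09 z 0.04 120 [-0.069  0.06 ]
  hx 0.09 z 0.06 121 [-0.059  0.05 ]
  hx 0.09 z 0.08 126 [-0.051  0.04 ]
  hx 0.09 z 0.10 136 [-0.042  0.033]
  hx 0.09 z 0.12 143 [-0.031  0.024]
  hx 0.09 z 0.14 194 [-0.023  0.015]
  hx 0.09 z 0.16 147 [-0.005  0.009]
```

```bash
p="python3 -m pendant"
$p '[[0,0,-0.4,0,0,0.0371],[0,0,-0.4,0,0,0.0371],[0,0,-0.4,0,0,0.0371],[0,0,0,0,0,0.0371],[0,0,0,0,0,0.0371]]' 1 20
python3 -m pendant '[[0,0.4,0,0,0,0.0371],[0,0.4,0,0,0,0.0371],[0,0.4,0,0,0,0.0371],[0,0.4,0,0,0,0.0371],[0,0.4,0,0,0,0.0371]]'
python3 -c "
from h import *
s=r.get_state();print(np.round(R.from_quat(s['eef_rot']).as_matrix(),3),np.round(s['q'],2))"
```

```text
clock: 0.57
tool_pos: [0.2369, 0.5786, 0.2692]
eef_rot: [0.469, 0.883, 0.0, -0.0]
contact_force: [0.3, -0.0, -1.1]
opening: 1.0
finger_force: 0.0
clock: 0.98
tool_pos: [0.2829, 0.5963, 0.2684]
eef_rot: [0.703, 0.711, -0.0, -0.0]
contact_force: [-0.0, -0.6, -0.5]
opening: 1.001
finger_force: 0.0
[[-0.011  1.    -0.001]
 [ 1.     0.011 -0.   ]
 [-0.    -0.001 -1.   ]] [-1.27  0.71  0.14  1.42 -0.11  1.02 -1.09]
```

```bash
for i in 1 2 3 4 5 6 7 8; do python3 -m pendant '[[-1,0.3,0,0,0,0],[-1,0.3,0,0,0,0],[-1,0.3,0,0,0,0],[-1,0.3,0,0,0,0],[-1,0.3,0,0,0,0]]' | sed -n 1,3p; done
python3 -m pendant '[[0,0,0,0,0.0347,0],[0,0,0,0,0.0347,0],[0,0,0,0,0.0347,0],[0,0,0,0,0.0347,0]]' >/dev/null
python3 -m pendant '[[0,0,0,0,0.0347,0],[0,0,0,0,0.0347,0],[0,0,0,0,0.0347,0],[0,0,0,0,0.0347,0],[0,0,0,0,0,0]]'
python3 -c "
from h import *
s=r.get_state();print(np.round(R.from_quat(s['eef_rot']).as_matrix(),3),np.round(s['q'],2))"
```

```text
clock: 1.4
tool_pos: [0.3226, 0.4703, 0.2684]
eef_rot: [0.701, 0.713, -0.0, 0.0]
clock: 1.82
tool_pos: [0.3621, 0.346, 0.2686]
eef_rot: [0.701, 0.713, -0.0, -0.0]
clock: 2.23
tool_pos: [0.4017, 0.2217, 0.2687]
eef_rot: [0.701, 0.713, -0.0, -0.0]
clock: 2.65
tool_pos: [0.4413, 0.0973, 0.2687]
eef_rot: [0.701, 0.713, -0.0, -0.0]
clock: 3.07
tool_pos: [0.4808, -0.027, 0.2686]
eef_rot: [0.701, 0.713, -0.0, -0.0]
clock: 3.48
tool_pos: [0.5203, -0.1513, 0.2685]
eef_rot: [0.701, 0.713, -0.0, -0.0]
clock: 3.9
tool_pos: [0.5599, -0.2756, 0.2684]
eef_rot: [0.701, 0.713, -0.0, -0.0]
clock: 4.32
tool_pos: [0.5994, -0.3999, 0.2682]
eef_rot: [0.701, 0.713, -0.0, -0.001]
clock: 5.07
tool_pos: [0.5965, -0.4009, 0.2569]
eef_rot: [0.637, 0.641, 0.297, -0.308]
contact_force: [-0.7, -1.0, -4.1]
opening: 1.003
finger_force: 0.0
[[ 0.002  1.    -0.017]
 [ 0.634  0.012  0.774]
 [ 0.774 -0.012 -0.633]] [ 0.8   1.31 -0.2   0.35 -0.5   2.07  0.58]
```

```bash
cat > go.py <<'E'
import sys
from fit import *
# rows needed (units of full scale) along tool axes to bring TCP to a target, optional offset along z
def delta(target):
    s=r.get_state(); M=R.from_quat(s['eef_rot']).as_matrix()
    d=M.T@(np.array(target)-s['tool_pos'])/.025; print('tool-axis shift in rows',np.round(d,2)); return M
if __name__=='__main__': delta([float(a) for a in sys.argv[1:4]])
E
python3 - <<'E'
from go import *
M=T('wrist'); p,d=optics.snapshot('wrist'); cv2.imwrite('pics/w1.png',p)
P=cloud('wrist',d,M)
Q=near(P,(.60,-.33),.04,.025,.08); print('stem',len(Q),circ(Q,.017,(.6,-.33)))
Q=near(P,(.60,-.33),.05,.1,.13); print('bust',len(Q),Q[:,2].max())
delta((.5998,-.3218,.0717))
E
```

```text
stem 610 [ 0.59865806 -0.33066928]
bust 263 0.11300150305757678
tool-axis shift in rows [-3.81  0.18  7.21]
```

View pics/w1.png

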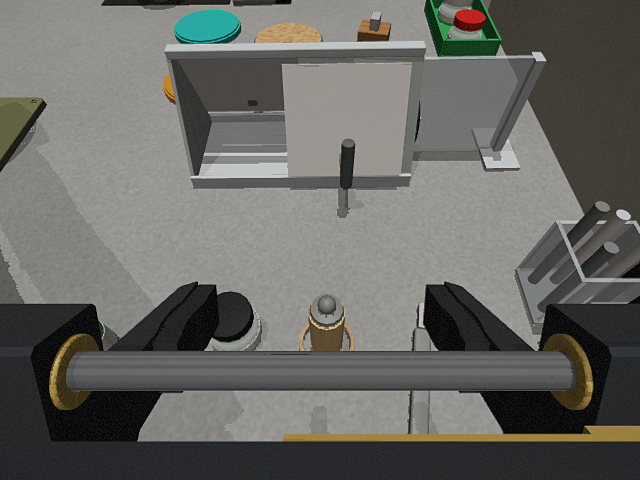

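```bash
python3 -m pendant '[[-0.7,0.02,0.7,0,0,0],[-0.7,0.02,0.7,0,0,0],[-0.7,0.02,0.7,0,0,0],[-0.7,0.02,0.7,0,0,0],[-0.7,0.02,0.7,0,0,0]]'
python3 go.py .599 -.322 .0717
```

```text
clock: 5.53
tool_pos: [0.6028, -0.3876, 0.1479]
eef_rot: [0.635, 0.648, 0.295, -0.298]
contact_force: [0.8, -0.4, 0.9]
opening: 1.001
finger_force: 0.0
tool-axis shift in rows [-0.62 -0.12  3.98]
```

```bash
python3 -m pendant '[[-0.12,-0.03,0.8,0,0,0],[-0.12,-0.03,0.8,0,0,0],[-0.12,-0.03,0.8,0,0,0],[-0.12,-0.03,0.8,0,0,0],[-0.12,0,0.75,0,0,0]]'
python3 -m pendant '[[0,0,0,0,0,0]]'|sed -n 2,3p
python3 go.py .599 -.322 .0717
python3 - <<'E'
from h import *
M=T('wrist'); p,d=optics.snapshot('wrist'); cv2.imwrite('pics/w2.png',p)
s=r.get_state();print(np.round(R.from_quat(s['eef_rot']).as_matrix(),3).tolist(),np.round(s['q'],2))
E
```

```text
clock: 5.95
tool_pos: [0.5983, -0.3213, 0.0731]
eef_rot: [0.635, 0.648, 0.295, -0.299]
contact_force: [-0.2, -0.1, -0.2]
opening: 1.003
finger_force: 0.0
tool_pos: [0.5974, -0.3182, 0.0714]
eef_rot: [0.634, 0.648, 0.295, -0.302]
tool-axis shift in rows [-0.09  0.06 -0.13]
[[-0.013, 1.0, -0.015], [0.644, 0.02, 0.765], [0.765, 0.0, -0.644]] [ 0.77  1.33 -0.2   0.85 -0.44  1.57  0.82]
```

View pics/w2.png

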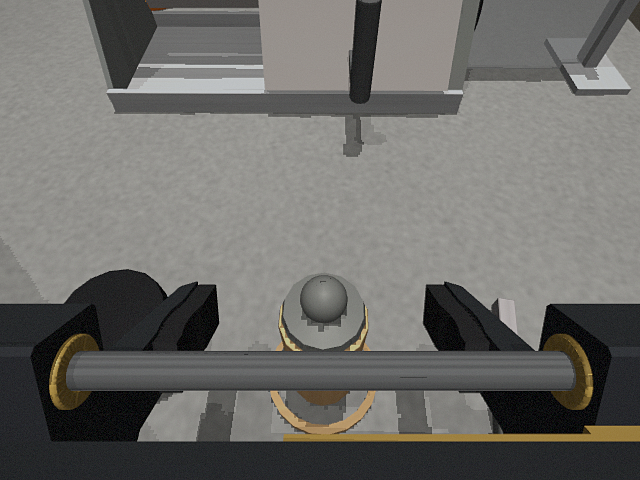

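The figure's stem is centred between the fingers at about (322,320), so I close the gripper and lift.

```bash
python3 -m pendant '[[-0.09,0.05,-0.13,0,0,0],[0,0,0,0,0,0],[0,0,0,0,0,0],[0,0,0,0,0,0],[0,0,0,0,0,0]]' -1 30
python3 -m pendant '[[0,0,0,0,0,0],[0,0,0,0,0,0],[0,0,0,0,0,0]]'
python3 -m pendant '[[0.3,0,-0.26,0,0,0],[0.6,0,-0.5,0,0,0],[0.6,0,-0.5,0,0,0]]'
```

```text
clock: 6.5
tool_pos: [0.5991, -0.3268, 0.0711]
eef_rot: [0.636, 0.646, 0.296, -0.3]
contact_force: [0.6, -0.2, -0.8]
opening: 0.649
finger_force: 0.0
clock: 6.75
tool_pos: [0.5989, -0.3261, 0.0707]
eef_rot: [0.636, 0.646, 0.296, -0.301]
contact_force: [-1.0, -1.0, 0.6]
opening: 0.418
finger_force: 0.0
clock: 7.0
tool_pos: [0.5984, -0.326, 0.1197]
eef_rot: [0.636, 0.646, 0.296, -0.302]
contact_force: [1.1, -0.2, -3.4]
opening: 0.378
finger_force: 30.0
```

```bash
python3 -m pendant '[[0,0,0,0,0,0],[0,0,0,0,0,0]]'
cat > pc.py <<'E'
from fit import *
# figure held/standing: bust top + stem axis from scene, top
def look(c,names=('scene','top'),zlo=.02,zhi=.2,rad=.06):
    for n in names:
        M=T(n); p,d=optics.snapshot(n); P=cloud(n,d,M); cv2.imwrite(f'pics/{n}_{r.get_state()["clock"]:.1f}.png',p)
        yield n,p,d,P
E
python3 - <<'E'
from pc import *
s=r.get_state(); t=s['tool_pos']; print(t,np.round(R.from_quat(s['eef_rot']).as_matrix(),3).tolist())
for n,p,d,P in look(None):
    c=(.599,-.328)
    for lo in (.03,.04,.05,.06,.07,.08,.13,.15,.16):
        Q=near(P,c,.04,lo,lo+.01); print(n,lo,len(Q),np.round(Q.mean(0),3) if len(Q) else '',np.round(Q.max(0)-Q.min(0),3) if len(Q) else '')
    if n=='scene': cv2.imwrite('pics/lift.png',cv2.resize(p[250:450,150:400],None,fx=2.5,fy=2.5))
E
```

```text
clock: 7.17
tool_pos: [0.5998, -0.3269, 0.1215]
eef_rot: [0.636, 0.647, 0.296, -0.299]
contact_force: [-0.3, 0.9, -2.7]
opening: 0.38
finger_force: 30.0
[ 0.59978761 -0.32694392  0.12148413] [[-0.013, 1.0, -0.011], [0.645, 0.016, 0.764], [0.764, 0.003, -0.646]]
scene 0.03 0  
scene 0.04 0  
scene 0.05 16 [ 0.612 -0.305  0.058] [0.018 0.008 0.006]
scene 0.06 2 [ 0.615 -0.315  0.064] [0.    0.013 0.007]
scene 0.07 3 [ 0.616 -0.323  0.076] [0.004 0.006 0.005]
scene 0.08 3 [ 0.618 -0.327  0.085] [0.002 0.004 0.006]
scene 0.13 122 [ 0.604 -0.332  0.135] [0.064 0.046 0.01 ]
scene 0.15 97 [ 0.594 -0.34   0.155] [0.066 0.031 0.009]
scene 0.16 14 [ 0.597 -0.335  0.161] [0.033 0.029 0.003]
top 0.03 0  
top 0.04 9 [ 0.584 -0.315  0.048] [0.04  0.047 0.007]
top 0.05 88 [ 0.593 -0.319  0.056] [0.059 0.053 0.009]
top 0.06 30 [ 0.591 -0.32   0.064] [0.051 0.044 0.01 ]
top 0.07 14 [ 0.592 -0.32   0.075] [0.024 0.024 0.01 ]
top 0.08 21 [ 0.592 -0.319  0.085] [0.025 0.019 0.009]
top 0.13 132 [ 0.597 -0.328  0.136] [0.065 0.041 0.01 ]
top 0.15 110 [ 0.598 -0.344  0.155] [0.067 0.038 0.01 ]
top 0.16 14 [ 0.599 -0.343  0.162] [0.062 0.033 0.004]
```

View pics/lift.png

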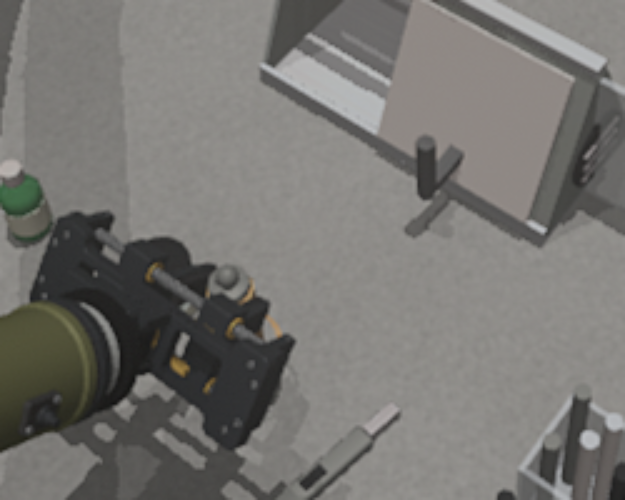

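```bash
python3 - <<'E'
from pc import *
s=r.get_state(); tp=s['tool_pos']
for n,p,d,P in look(None,('wrist','top')):
    c=(.600,-.332)
    Q=near(P,c,.05,.045,.062); 
    if len(Q)>9: print(n,'foot',len(Q),'min',Q.min(0),'max',Q.max(0))
    if len(Q)>9: print(' rim', circ(Q[np.hypot(Q[:,0]-.6,Q[:,1]+.332)>.024],.03,c))
    for lo,hi in((.065,.08),(.08,.1),(.1,.115)):
        Q=near(P,c,.03,lo,hi); print(' stem',lo,len(Q),circ(Q,.017,c) if len(Q)>9 else '')
    Q=near(P,c,.024,.14,.18);Q=Q[abs(Q[:,0]-.6)<.016]; print(' bust',len(Q),Q.mean(0),Q.max(0),Q.min(0))
E
```

```text
wrist foot 1108 min [ 0.57322676 -0.36145633  0.04532292] max [ 0.62468995 -0.31332539  0.05889233]
 rim [ 0.59906398 -0.3295609 ]
 stem 0.065 0 
 stem 0.08 22 [ 0.59861431 -0.33062124]
 stem 0.1 120 [ 0.59847081 -0.33091075]
 bust 4668 [ 0.59841617 -0.33530432  0.1472658 ] [ 0.61593363 -0.31606929  0.15946883] [ 0.58404367 -0.34666022  0.14000022]
top foot 116 min [ 0.56951797 -0.35308814  0.04600966] max [ 0.6275556  -0.29984862  0.06149814]
 rim [ 0.60047683 -0.33133444]
 stem 0.065 30 [ 0.59999008 -0.33008263]
 stem 0.08 29 [ 0.59949669 -0.32987649]
 stem 0.1 29 [ 0.59901778 -0.33007341]
 bust 117 [ 0.59806962 -0.32789896  0.14706452] [ 0.61595395 -0.31512373  0.16145479] [ 0.58443342 -0.34350407  0.14046612]
```

```bash
python3 -m pendant '[[0.46,0,-0.39,0,0,0],[0.46,0,-0.39,0,0,0],[0.25,-0.35,0.3,0,0,0],[0.5,-0.69,0.6,0,0,0],[0.5,-0.69,0.6,0,0,0]]' >/dev/null
python3 -m pendant '[[0.5,-0.69,0.6,0,0,0],[0.5,-0.69,0.6,0,0,0],[0.5,-0.69,0.6,0,0,0],[0.5,-0.69,0.6,0,0,0],[0.5,-0.69,0.6,0,0,0]]' >/dev/null
python3 -m pendant '[[0.4,-0.5,0.5,0,0,0],[0.2,-0.2,0.2,0,0,0],[0,0,0,0,0,0],[0,0,0,0,0,0]]'
python3 go.py .4588 -.17 .1045
python3 -c "
from h import *
s=r.get_state();print(np.round(R.from_quat(s['eef_rot']).as_matrix(),3).tolist(),np.round(s['q'],2))"
```

```text
clock: 8.53
tool_pos: [0.4504, -0.16, 0.1507]
eef_rot: [0.636, 0.647, 0.296, -0.3]
contact_force: [0.8, -0.9, -1.9]
opening: 0.37
finger_force: 30.0
tool-axis shift in rows [-1.67  0.33  0.88]
[[-0.012, 1.0, -0.01], [0.645, 0.016, 0.764], [0.764, 0.002, -0.645]] [ 0.82  0.97 -0.28  1.73 -0.52  1.08  1.  ]
```

```bash
python3 -m pendant '[[-0.55,0.11,0.3,0,0,0],[-0.55,0.11,0.3,0,0,0],[-0.55,0.11,0.28,0,0,0],[0.3,0,0.36,0,0,0],[0.32,0,0.38,0,0,0]]' | sed -n 2,4p
python3 -m pendant '[[0.32,0,0.38,0,0,0],[0.32,0,0.38,0,0,0],[0.32,0,0.38,0,0,0],[0.32,0,0.38,0,0,0],[0,0,0,0,0,0]]'| sed -n 2,4p
python3 go.py .4588 -.0264 .1045
python3 - <<'E'
from pc import *
tp=r.get_state()['tool_pos'];c=tp[:2]+(-.0008,-.0036); print('exp axis',c)
for n,p,d,P in look(None,('top','wrist')):
    Q=near(P,c,.024,.12,.18);Q=Q[abs(Q[:,0]-c[0])<.016]; print(n,' bust',len(Q),Q.mean(0),Q.max(0))
    Q=near(P,c,.05,.028,.045);Q=Q[np.hypot(*(Q[:,:2]-c).T)>.024]; print(' rim',len(Q),circ(Q,.03,c) if len(Q)>9 else '',Q[:,2].mean())
E
```

```text
tool_pos: [0.4589, -0.147, 0.1025]
eef_rot: [0.637, 0.646, 0.296, -0.299]
contact_force: [0.7, 1.1, -1.6]
tool_pos: [0.4577, -0.0933, 0.1048]
eef_rot: [0.634, 0.647, 0.297, -0.301]
contact_force: [-0.4, 0.1, -1.7]
tool-axis shift in rows [1.71 0.09 2.06]
exp axis [ 0.45687426 -0.09685651]
top  bust 155 [ 0.45680599 -0.09616472  0.13125644] [ 0.47226053 -0.08023669  0.14782314]
 rim 74 [ 0.45937427 -0.09815496] 0.04050273710499071
wrist  bust 5181 [ 0.45748339 -0.1047878   0.13154207] [ 0.47270597 -0.08539115  0.14465442]
 rim 1105 [ 0.45834568 -0.09839114] 0.04025067762334111
```

```bash
python3 -m pendant '[[0.32,0.02,0.38,0,0,0],[0.32,0.02,0.38,0,0,0],[0.32,0,0.38,0,0,0],[0,0,0,0,0,0]]'| sed -n 2,4p
python3 -m pendant '[[0.32,0,0.38,0,0,0],[0.32,0,0.38,0,0,0],[0.11,0,0.16,0,0,0],[0,0,0,0,0,0],[0,0,0,0,0,0]]'
python3 go.py .4588 -.0254 .084
```

```text
tool_pos: [0.4573, -0.0567, 0.1045]
eef_rot: [0.635, 0.646, 0.297, -0.302]
contact_force: [-1.0, 0.3, -2.2]
clock: 10.22
tool_pos: [0.4569, -0.0294, 0.103]
eef_rot: [0.636, 0.646, 0.296, -0.3]
contact_force: [0.2, -1.2, -2.0]
opening: 0.379
finger_force: 30.0
tool-axis shift in rows [-0.48  0.08  0.61]
```

```bash
python3 -m pendant '[[-0.24,0.04,0.3,0,0,0],[-0.24,0.04,0.3,0,0,0],[0,0,0,0,0,0],[0,0,0,0,0,0]]'
python3 -m pendant '[[-0.06,0,0.05,0,0,0],[0,0,0,0,0,0]]'|sed -n 2,4p
python3 -m pendant '[[-0.06,0,0.05,0,0,0],[0,0,0,0,0,0]]'|sed -n 2,4p
python3 -m pendant '[[-0.06,0,0.05,0,0,0],[0,0,0,0,0,0]]'|sed -n 2,4p
```

```text
clock: 10.55
tool_pos: [0.4579, -0.0243, 0.0838]
eef_rot: [0.636, 0.646, 0.296, -0.302]
contact_force: [0.4, -0.8, -2.5]
opening: 0.375
finger_force: 30.0
tool_pos: [0.4582, -0.0244, 0.0824]
eef_rot: [0.636, 0.646, 0.296, -0.301]
contact_force: [0.8, -0.7, -2.4]
tool_pos: [0.4582, -0.0243, 0.0806]
eef_rot: [0.636, 0.646, 0.296, -0.301]
contact_force: [-0.6, -0.4, -2.3]
tool_pos: [0.4583, -0.0242, 0.0788]
eef_rot: [0.636, 0.646, 0.296, -0.301]
contact_force: [-0.4, 0.3, -1.4]
```

```bash
python3 -m pendant '[[0,0,0,0,0,0],[0,0,0,0,0,0]]'|sed -n 2,4p
python3 -m pendant '[[-0.03,0,0.025,0,0,0],[0,0,0,0,0,0]]'|sed -n 2,4p
python3 -m pendant '[[-0.03,0,0.025,0,0,0],[0,0,0,0,0,0]]'|sed -n 2,4p
python3 - <<'E'
from pc import *
tp=r.get_state()['tool_pos'];c=tp[:2]+(-.0004,-.0044); print('exp axis',c)
for n,p,d,P in look(None,('scene','wrist')):
    Q=near(P,c,.024,.09,.15);Q=Q[abs(Q[:,0]-c[0])<.016]; print(n,' bust',len(Q),Q.mean(0),Q.max(0))
    Q=near(P,c,.05,.009,.02);Q=Q[np.hypot(*(Q[:,:2]-c).T)>.024]; print(' rim',len(Q),circ(Q,.03,c) if len(Q)>9 else '',Q[:,2].max())
E
```

```text
tool_pos: [0.4582, -0.0243, 0.0788]
eef_rot: [0.636, 0.646, 0.296, -0.301]
contact_force: [0.2, -0.1, -2.1]
tool_pos: [0.4584, -0.0239, 0.0786]
eef_rot: [0.635, 0.646, 0.297, -0.302]
contact_force: [-0.7, -1.9, 5.0]
tool_pos: [0.4584, -0.0237, 0.0786]
eef_rot: [0.635, 0.646, 0.297, -0.302]
contact_force: [0.1, -5.1, 10.7]
exp axis [ 0.45803281 -0.02810177]
scene  bust 33 [ 0.46113287 -0.02513424  0.11084694] [ 0.46959886 -0.01443623  0.12118244]
 rim 38 [ 0.44233345 -0.03037635] 0.019342347033036056
wrist  bust 5971 [ 0.45827749 -0.03464518  0.10424296] [ 0.47400536 -0.01480917  0.1190168 ]
 rim 1097 [ 0.45875278 -0.02750775] 0.019350682282132936
```

```bash
python3 -m pendant '[[0.03,0,-0.025,0,0,0],[0,0,0,0,0,0],[0,0,0,0,0,0],[0,0,0,0,0,0],[0,0,0,0,0,0]]' 0.07
python3 -m pendant '[[0,0,-0.2,0,0,0],[0,0,-0.5,0,0,0],[0,0,-0.6,0,0,0],[0,0,-0.8,0,0,0],[0,0,-0.8,0,0,0]]'
python3 -m pendant '[[0,0,-0.8,0,0,0],[0,0,-0.8,0,0,0],[0,0,-0.8,0,0,0]]'
python3 - <<'E'
from pc import *
c=np.array((.4586,-.028))
for n,p,d,P in look(None,('wrist',)):
    Q=near(P,c,.024,.09,.15);Q=Q[abs(Q[:,0]-c[0])<.016]; print(n,' bust',len(Q),Q.mean(0),Q.max(0))
    Q=near(P,c,.05,.009,.02);Q=Q[np.hypot(*(Q[:,:2]-c).T)>.024]; print(' rim',len(Q),circ(Q,.03,c) if len(Q)>9 else '',Q[:,2].max())
    Q=near(P,c,.03,.03,.08); print(' stem',len(Q),circ(Q,.017,c) if len(Q)>9 else '')
    Q=near(P,(.622,-.131),.03,.103,.12); print(' handle',len(Q),Q.mean(0) if len(Q) else '')
    cv2.imwrite('pics/w3.png',p)
E
```

```text
clock: 12.07
tool_pos: [0.4581, -0.0241, 0.0776]
eef_rot: [0.636, 0.646, 0.296, -0.301]
contact_force: [-1.4, 0.5, -0.6]
opening: 0.539
finger_force: 0.0
clock: 12.48
tool_pos: [0.4588, -0.0803, 0.125]
eef_rot: [0.635, 0.646, 0.296, -0.302]
contact_force: [0.4, -0.0, 0.4]
opening: 0.537
finger_force: 0.0
clock: 12.73
tool_pos: [0.4596, -0.1266, 0.1639]
eef_rot: [0.636, 0.646, 0.296, -0.301]
contact_force: [0.0, 0.4, 0.0]
opening: 0.534
finger_force: 0.0
wrist  bust 1637 [ 0.45883191 -0.03632131  0.10297168] [ 0.47430917 -0.01813708  0.11892896]
 rim 788 [ 0.45878839 -0.02807572] 0.01849047654542252
 stem 1268 [ 0.45877311 -0.02944819]
 handle 36 [ 0.62498744 -0.12661088  0.11172262]
```

View pics/w3.png

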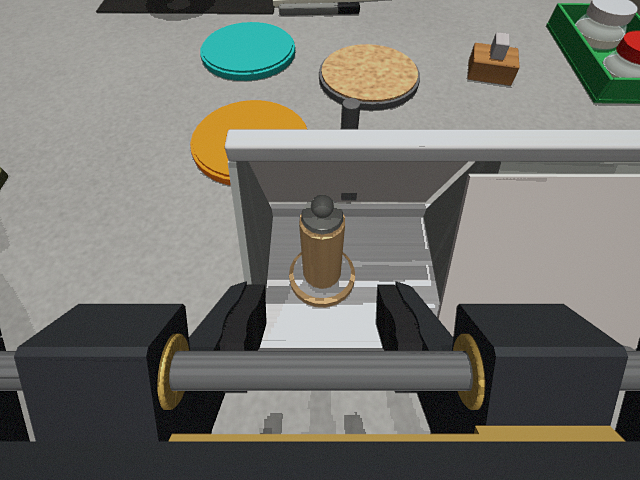

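The figure stands upright in the lock at (322,245) in the wrist view. Next I turn the tool vertical and shut the outer door.

```bash
python3 -m pendant '[[0.3,0.5,-0.3,0,-0.0352,0],[0.3,0.7,-0.3,0,-0.0352,0],[0.2,0.9,-0.3,0,-0.0352,0],[0,0.9,0,0,-0.0352,0],[0,0.9,0,0,-0.0352,0]]' >/dev/null
python3 -m pendant '[[0,0.9,0,0,-0.0352,0],[0,0.8,0,0,-0.0352,0],[0,0.6,0,0,-0.0352,0],[0,0,0,0,0,0],[0,0,0,0,0,0]]'
python3 go.py .624 -.1306 .096
python3 -c "
from h import *
s=r.get_state();print(np.round(R.from_quat(s['eef_rot']).as_matrix(),3).tolist(),np.round(s['q'],2))"
```

```text
clock: 13.62
tool_pos: [0.6155, -0.119, 0.1924]
eef_rot: [0.698, 0.716, -0.004, 0.003]
contact_force: [-0.5, -1.1, 0.3]
opening: 0.535
finger_force: 0.0
tool-axis shift in rows [-0.43  0.33  3.86]
[[-0.025, 1.0, -0.001], [1.0, 0.025, -0.01], [-0.01, -0.001, -1.0]] [ 0.01  0.75  0.18  1.62 -0.16  0.78  0.28]
```

```bash
python3 -m pendant '[[-0.21,0.17,0.2,0,0,0],[-0.22,0.17,0.8,0,0,0],[0,0,1,0,0,0],[0,0,1,0,0,0],[0,0,1,0,0,0]]'
python3 -m pendant '[[0,0,0.08,0,0,0],[0,0,0,0,0,0],[0,0,0,0,0,0],[0,0,0,0,0,0],[0,0,0,0,0,0]]' -1 20
python3 -m pendant '[[0,0,0,0,0,0],[0,0,0,0,0,0],[0,0,0,0,0,0],[0,0,0,0,0,0]]'
```

```text
clock: 14.03
tool_pos: [0.6222, -0.1401, 0.0918]
eef_rot: [0.703, 0.711, -0.005, 0.004]
contact_force: [-0.8, 0.5, 1.0]
opening: 0.538
finger_force: 0.0
clock: 14.45
tool_pos: [0.6243, -0.1371, 0.093]
eef_rot: [0.701, 0.713, -0.004, 0.005]
contact_force: [-1.3, -0.9, 1.0]
opening: 0.182
finger_force: 0.7
clock: 14.78
tool_pos: [0.6243, -0.1371, 0.0929]
eef_rot: [0.701, 0.713, -0.004, 0.006]
contact_force: [-1.3, -1.1, 6.2]
opening: 0.17
finger_force: 20.0
```

```bash
python3 -m pendant '[[0,-0.3,0,0,0,0],[0,-0.6,0,0,0,0],[0,-0.6,0,0,0,0],[0,-0.6,0,0,0,0],[0,-0.6,0,0,0,0]]'|sed -n 2,5p
python3 -m pendant '[[0,-0.6,0,0,0,0],[0,-0.6,0,0,0,0],[0,-0.6,0,0,0,0],[0,-0.6,0,0,0,0],[0,-0.2,0,0,0,0]]'|sed -n 2,5p
python3 -m pendant '[[0,-0.1,0,0,0,0],[0,-0.1,0,0,0,0],[0,0,0,0,0,0],[0,0,0,0,0,0]]'|sed -n 2,5p
```

```text
tool_pos: [0.5579, -0.1381, 0.0929]
eef_rot: [0.701, 0.713, -0.003, 0.007]
contact_force: [2.3, -1.8, 4.5]
opening: 0.174
tool_pos: [0.4905, -0.1391, 0.0928]
eef_rot: [0.702, 0.713, -0.004, 0.006]
contact_force: [1.2, -1.2, 7.2]
opening: 0.176
tool_pos: [0.4872, -0.1392, 0.0928]
eef_rot: [0.701, 0.713, -0.004, 0.006]
contact_force: [-0.1, -1.6, 9.8]
opening: 0.169
```

```bash
for i in 1 2 3; do python3 -m pendant '[[0,-0.05,-0.03,0,0,0],[0,-0.05,0,0,0,0],[0,0,0,0,0,0]]'|sed -n 2,4p; done
```

```text
tool_pos: [0.4853, -0.1392, 0.0928]
eef_rot: [0.701, 0.713, -0.003, 0.006]
contact_force: [3.1, -1.5, 6.2]
tool_pos: [0.4853, -0.1392, 0.093]
eef_rot: [0.701, 0.713, -0.002, 0.008]
contact_force: [9.2, -2.3, -3.9]
tool_pos: [0.4852, -0.1391, 0.0931]
eef_rot: [0.701, 0.713, -0.001, 0.01]
contact_force: [13.5, -3.4, -15.5]
```

```bash
python3 -m pendant '[[0,0.1,0.09,0,0,0],[0,0,0,0,0,0],[0,0,0,0,0,0]]' 0 >/dev/null
python3 -m pendant '[[0,0,0,0,0,0],[0,0,-0.4,0,0,0],[0,0,-1,0,0,0],[0,0,-1,0,0,0],[0,0,-1,0,0,0]]'
python3 -m pendant '[[0,0,-1,0,0,0],[0,0,-0.4,0,0,0],[0,0,0,0,0,0]]'
python3 - <<'E'
from pc import *
for n,p,d,P in look(None,('top','scene')):
    for c in((.4853,-.133),(.483,.083)):
        Q=near(P,c,.025,.103,.116); print(n,c,len(Q),Q.mean(0) if len(Q) else '')
        Q=near(P,c,.02,.06,.106); print('  side',len(Q),circ(Q,.008,c) if len(Q)>9 else '')
E
python3 go.py .483 .083 .20
```

```text
clock: 17.37
tool_pos: [0.48, -0.1373, 0.1778]
eef_rot: [0.701, 0.713, -0.005, 0.004]
contact_force: [1.3, -0.5, -0.5]
opening: 0.5
finger_force: 0.0
clock: 17.62
tool_pos: [0.4819, -0.1374, 0.2143]
eef_rot: [0.701, 0.713, -0.003, 0.006]
contact_force: [-0.2, 0.0, 0.6]
opening: 0.502
finger_force: 0.0
top (0.4853, -0.133) 0 
  side 0 
top (0.483, 0.083) 36 [0.48173342 0.08290123 0.11092017]
  side 22 [0.48274295 0.0834374 ]
scene (0.4853, -0.133) 50 [ 0.48872593 -0.13406979  0.10953063]
  side 100 [ 0.48662011 -0.13207943]
scene (0.483, 0.083) 40 [0.48505796 0.08200826 0.10922099]
  side 101 [0.4837648 0.0841076]
tool-axis shift in rows [8.8  0.24 0.36]
```

```bash
python3 -m pendant '[[0.5,0.05,0,0,0,0],[0.9,0.05,0,0,0,0],[1,0.05,0,0,0,0],[1,0.05,0,0,0,0],[1,0,0,0,0,0]]'>/dev/null
python3 -m pendant '[[1,0,0,0,0,0],[1,0,0,0,0,0],[1,0,0,0,0,0],[0.9,0,0,0,0,0],[0.5,0,0,0,0,0]]'>/dev/null
python3 -m pendant '[[0,0,0,0,0,0],[0,0,0,0,0,0]]'
python3 go.py .4835 .083 .092
```

```text
clock: 18.72
tool_pos: [0.4815, 0.0828, 0.2076]
eef_rot: [0.701, 0.713, -0.006, 0.004]
contact_force: [-0.3, 0.7, 0.5]
opening: 0.499
finger_force: 0.0
tool-axis shift in rows [0.07 0.09 4.62]
```

```bash
python3 -m pendant '[[0.05,0.09,0.4,0,0,0],[0,0,1,0,0,0],[0,0,1,0,0,0],[0,0,1,0,0,0],[0,0,1,0,0,0]]'
python3 -m pendant '[[0,0,0.2,0,0,0],[0,0,0,0,0,0],[0,0,0,0,0,0],[0,0,0,0,0,0],[0,0,0,0,0,0]]' -1 20 >/dev/null
python3 -m pendant '[[0,0,0,0,0,0],[0,0,0,0,0,0],[0,0,0,0,0,0],[0,0,0,0,0,0]]'
```

```text
clock: 19.13
tool_pos: [0.4846, 0.0809, 0.0969]
eef_rot: [0.702, 0.712, -0.005, 0.005]
contact_force: [0.3, -0.2, -0.2]
opening: 0.503
finger_force: 0.0
clock: 19.88
tool_pos: [0.4852, 0.0823, 0.0944]
eef_rot: [0.701, 0.713, -0.004, 0.005]
contact_force: [-1.5, -4.2, 7.8]
opening: 0.173
finger_force: 20.0
```

```bash
python3 -m pendant '[[0,0.3,-0.02,0,0,0],[0,0.6,0,0,0,0],[0,0.6,0,0,0,0],[0,0.6,0,0,0,0],[0,0.6,0,0,0,0]]'|sed -n 2,4p
python3 -m pendant '[[0,0.6,0,0,0,0],[0,0.6,0,0,0,0],[0,0.6,0,0,0,0],[0,0.6,0,0,0,0],[0,0.6,0,0,0,0]]'|sed -n 2,4p
python3 -m pendant '[[0,0.15,0,0,0,0],[0,0,0,0,0,0],[0,0,0,0,0,0]]'|sed -n 2,4p
```

```text
tool_pos: [0.5525, 0.0833, 0.0945]
eef_rot: [0.701, 0.713, -0.005, 0.004]
contact_force: [-2.2, -2.6, 2.6]
tool_pos: [0.6277, 0.0845, 0.0946]
eef_rot: [0.701, 0.713, -0.005, 0.005]
contact_force: [-2.4, -2.5, 2.8]
tool_pos: [0.632, 0.0845, 0.0946]
eef_rot: [0.701, 0.713, -0.004, 0.006]
contact_force: [1.1, -2.1, 1.8]
```

```bash
python3 -m pendant '[[0,0,0,0,0,0],[0,0,0,0,0,0],[0,0,0,0,0,0],[0,0,0,0,0,0]]' 0.07 >/dev/null
python3 -m pendant '[[0,0,-0.4,0,0,0],[0,0,-1,0,0,0],[0,0,-1,0,0,0],[0,0,-1,0,0,0],[0.4,-0.4,-1,0,0,0]]' >/dev/null
python3 -m pendant '[[0.4,-0.7,0,0,-0.035,0],[0.4,-0.9,0,0,-0.035,0],[0.2,-0.9,0,0,-0.035,0],[0,-0.9,0,0,-0.035,0],[0,-0.9,0,0,-0.035,0]]'
python3 -m pendant '[[0,-0.9,0,0,-0.035,0],[0,-0.8,0,0,-0.035,0],[0,-0.4,0,0,-0.035,0],[0,0,0,0,0,0],[0,0,0,0,0,0]]'
python3 go.py .4588 .066 .164
python3 -c "
from h import *
s=r.get_state();print(np.round(R.from_quat(s['eef_rot']).as_matrix(),3).tolist(),np.round(s['q'],2))"
```

```text
clock: 22.13
tool_pos: [0.5124, 0.121, 0.2028]
eef_rot: [0.673, 0.685, -0.194, 0.2]
contact_force: [0.2, 0.0, -1.2]
opening: 0.538
finger_force: 0.0
clock: 22.55
tool_pos: [0.4605, 0.12, 0.2006]
eef_rot: [0.631, 0.645, -0.302, 0.307]
contact_force: [1.0, -0.7, 0.6]
opening: 0.536
finger_force: 0.0
tool-axis shift in rows [-0.22 -0.11  2.6 ]
[[-0.014, 1.0, 0.015], [0.628, 0.02, -0.778], [-0.778, -0.001, -0.628]] [-1.14  1.    0.72  1.82  0.19  0.98 -0.67]
```

```bash
python3 - <<'E'
from pc import *
c=np.array((.4588,-.0288))
for n,p,d,P in look(None,('wrist','scene','top')):
    Q=near(P,c,.024,.09,.15);Q=Q[abs(Q[:,0]-c[0])<.016]; print(n,' bust',len(Q),Q.max(0) if len(Q) else '')
    Q=near(P,c,.05,.009,.02);Q=Q[np.hypot(*(Q[:,:2]-c).T)>.024]; print(' rim',len(Q),circ(Q,.03,c) if len(Q)>9 else '')
    Q=near(P,c,.03,.03,.08); print(' stem',len(Q),circ(Q,.017,c) if len(Q)>9 else '')
    for h in((.487,-.133),(.632,.0855)):
        Q=near(P,h,.02,.06,.108); print('  handle',len(Q),circ(Q,.008,h) if len(Q)>9 else '')
    if n=='wrist': cv2.imwrite('pics/w4.png',p)
M=R.from_quat(r.get_state()['eef_rot']).as_matrix()
print(np.array([.4588,-.0288,.084])+.006*M[:,2])
E
```

```text
wrist  bust 1701 [ 0.47451964 -0.01133257  0.14998348]
 rim 716 [ 0.45840293 -0.03101953]
 stem 1662 [ 0.45841198 -0.03000492]
  handle 0 
  handle 1974 [0.63172822 0.08379619]
scene  bust 103 [ 0.47445771 -0.03675097  0.14998116]
 rim 0 
 stem 0 
  handle 107 [ 0.48661711 -0.1319594 ]
  handle 102 [0.63348571 0.08595743]
top  bust 89 [ 0.47296366 -0.01179535  0.14920983]
 rim 109 [ 0.46089666 -0.02665319]
 stem 20 [ 0.45978353 -0.02842346]
  handle 28 [ 0.485966   -0.13330622]
  handle 36 [0.6325291  0.08575288]
[ 0.45887174 -0.03345805  0.0802188 ]
```

View pics/w4.png

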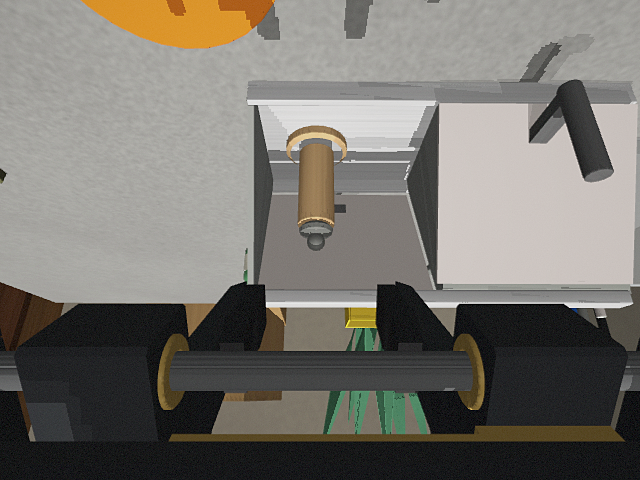

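```bash
python3 -m pendant '[[0,-0.08,0,0,-0.015,0],[0,0,0,0,-0.013,0],[0,0,0,0,0,0]]' | sed -n 2p
python3 - <<'E'
from go import *
a=np.array([.4586,-.0292,.084])
M=R.from_quat(r.get_state()['eef_rot']).as_matrix(); print(M.round(3).tolist())
delta(a+.005*M[:,2]-.13*M[:,2]); delta(a+.005*M[:,2])
E
```

```text
tool_pos: [0.4591, 0.1183, 0.2013]
[[-0.008, 1.0, 0.013], [0.559, 0.015, -0.829], [-0.829, 0.001, -0.559]]
tool-axis shift in rows [ 0.59 -0.11  2.51]
tool-axis shift in rows [ 0.59 -0.11  7.71]
```

```bash
python3 -m pendant '[[0.3,-0.06,0.6,0,0,0],[0.29,-0.05,0.9,0,0,0],[0,0,0.9,0,0,0],[0,0,0.8,0,0,0],[0,0,0,0,0,0]]'|sed -n 2,4p
python3 - <<'E'
from go import *
a=np.array([.4586,-.0292,.084]); M=R.from_quat(r.get_state()['eef_rot']).as_matrix(); delta(a+.005*M[:,2])
E
```

```text
tool_pos: [0.4555, 0.0558, 0.1454]
eef_rot: [0.621, 0.627, -0.332, 0.334]
contact_force: [0.2, -0.1, 0.1]
tool-axis shift in rows [0.15 0.1  4.39]
```

```bash
python3 -m pendant '[[0.1,0.1,0.5,0,0,0],[0.05,0,0.7,0,0,0],[0,0,0.7,0,0,0],[0,0,0.7,0,0,0],[0,0,0,0,0,0]]'|sed -n 2,4p
python3 - <<'E'
from go import *
a=np.array([.4586,-.0292,.084]); M=R.from_quat(r.get_state()['eef_rot']).as_matrix(); delta(a+.005*M[:,2])
E
```

```text
tool_pos: [0.4596, 0.006, 0.106]
eef_rot: [0.62, 0.627, -0.331, 0.335]
contact_force: [-0.2, 0.2, 0.9]
tool-axis shift in rows [-0.05 -0.06  1.86]
```

```bash
python3 -m pendant '[[-0.05,-0.05,0.6,0,0,0],[0,0,0.6,0,0,0],[0,0,0.3,0,0,0],[0,0,0,0,0,0]]'|sed -n 2,4p
python3 -m pendant '[[0,0,0.2,0,0,0],[0,0,0,0,0,0],[0,0,0,0,0,0]]'|sed -n 2,4p
python3 - <<'E'
from go import *
a=np.array([.4586,-.0292,.084]); M=R.from_quat(r.get_state()['eef_rot']).as_matrix(); delta(a+.005*M[:,2])
E
```

```text
tool_pos: [0.4594, -0.024, 0.0859]
eef_rot: [0.619, 0.628, -0.33, 0.335]
contact_force: [-0.1, 0.0, -0.5]
tool_pos: [0.4597, -0.027, 0.0829]
eef_rot: [0.619, 0.629, -0.33, 0.336]
contact_force: [-0.4, 0.5, -0.4]
tool-axis shift in rows [-0.09 -0.04  0.25]
```

```bash
python3 -m pendant '[[-0.05,-0.03,0.28,0,0,0],[0,0,0,0,0,0],[0,0,0,0,0,0]]'|sed -n 2,4p
python3 -m pendant '[[0,0,0,0,0,0],[0,0,0,0,0,0],[0,0,0,0,0,0],[0,0,0,0,0,0],[0,0,0,0,0,0]]' -1 30 >/dev/null
python3 -m pendant '[[0,0,0,0,0,0],[0,0,0,0,0,0],[0,0,0,0,0,0],[0,0,0,0,0,0]]'
```

```text
tool_pos: [0.4584, -0.0344, 0.0799]
eef_rot: [0.619, 0.629, -0.33, 0.336]
contact_force: [0.2, 0.3, -0.5]
clock: 25.37
tool_pos: [0.4588, -0.034, 0.0798]
eef_rot: [0.619, 0.629, -0.33, 0.336]
contact_force: [1.0, 0.1, 0.4]
opening: 0.378
finger_force: 30.0
```

```bash
python3 -m pendant '[[-0.25,0,-0.17,0,0,0],[-0.3,0,-0.2,0,0,0],[-0.25,0,-0.17,0,0,0],[0,0,0,0,0,0],[0,0,0,0,0,0]]'
python3 -m pendant '[[0.15,0,-0.22,0,0,0],[0.28,0,-0.41,0,0,0],[0.28,0,-0.41,0,0,0],[0.28,0,-0.41,0,0,0],[0.28,0,-0.41,0,0,0]]'
```

```text
clock: 25.78
tool_pos: [0.4587, -0.0339, 0.1044]
eef_rot: [0.619, 0.629, -0.329, 0.336]
contact_force: [1.0, 0.0, -2.4]
opening: 0.382
finger_force: 30.0
clock: 26.2
tool_pos: [0.4575, 0.0235, 0.1029]
eef_rot: [0.619, 0.629, -0.33, 0.335]
contact_force: [1.0, 0.2, -2.7]
opening: 0.375
finger_force: 30.0
```

```bash
python3 - <<'E'
from pc import *
tp=r.get_state()['tool_pos'];M=R.from_quat(r.get_state()['eef_rot']).as_matrix();c=(tp-.006*M[:,2])[:2]; print('exp axis',c,tp)
for n,p,d,P in look(None,('top','wrist')):
    Q=near(P,c,.024,.11,.16);Q=Q[abs(Q[:,0]-c[0])<.016]; print(n,' bust',len(Q),Q.mean(0),Q.max(0))
    for lo in(.02,.03,.035): Q=near(P,c,.045,lo,lo+.01); print(' foot',lo,len(Q),Q.min(0) if len(Q) else '',Q.max(0) if len(Q) else '')
    Q=near(P,c,.03,.045,.07); print(' stem',len(Q),circ(Q,.017,c) if len(Q)>9 else '')
E
```

```text
exp axis [0.45743526 0.02848433] [0.45751762 0.02350329 0.1029283 ]
top  bust 166 [0.45576363 0.02896841 0.12738401] [0.47189489 0.04428053 0.14605088]
 foot 0.02 9 [0.41655385 0.0425278  0.0211008 ] [0.48718126 0.04539281 0.02596938]
 foot 0.03 53 [0.42824198 0.00118732 0.0303577 ] [0.48464154 0.05811533 0.03996605]
 foot 0.035 79 [0.42956797 0.00128086 0.03517225] [0.48464154 0.05811533 0.04457576]
 stem 10 [0.45953591 0.02860068]
wrist  bust 2713 [0.45756591 0.04250026 0.11796155] [0.47343483 0.04944428 0.13986451]
 foot 0.02 866 [0.41478092 0.03758838 0.02000027] [0.49973675 0.06256357 0.02999952]
 foot 0.03 3801 [0.42841914 0.01704642 0.03000609] [0.48793619 0.06267866 0.03999407]
 foot 0.035 3221 [0.42841914 0.01704642 0.03501012] [0.48764122 0.062251   0.04499479]
 stem 4082 [0.45803897 0.03099021]
```

```bash
python3 -m pendant '[[0.28,0,-0.41,0,0,0],[0.42,0,-0.62,0,0,0],[0.42,0,-0.62,0,0,0],[0.5,0,-0.74,0,0,0],[0.5,0.2,-0.74,0,0,0]]'|sed -n 2,4p
python3 -m pendant '[[0.45,0.4,-0.72,0,0,0],[0.45,0.4,-0.72,0,0,0],[0.45,0.4,-0.72,0,0,0],[0.45,0.4,-0.72,0,0,0],[0.4,0.4,-0.6,0,0,0]]'|sed -n 2,4p
python3 -m pendant '[[0.2,0.1,-0.3,0,0,0],[0,0,0,0,0,0],[0,0,0,0,0,0]]'
python3 go.py .5205 .281 .104
```

```text
tool_pos: [0.4597, 0.1168, 0.103]
eef_rot: [0.619, 0.628, -0.331, 0.335]
contact_force: [0.6, -0.3, -2.3]
tool_pos: [0.5095, 0.2213, 0.1055]
eef_rot: [0.619, 0.629, -0.33, 0.335]
contact_force: [-0.3, 0.7, -2.3]
clock: 27.38
tool_pos: [0.5113, 0.2286, 0.1054]
eef_rot: [0.619, 0.629, -0.331, 0.336]
contact_force: [-1.5, -0.0, -2.7]
opening: 0.377
finger_force: 30.0
tool-axis shift in rows [ 1.21  0.4  -1.71]
```

```bash
python3 -m pendant '[[0.4,0.13,-0.57,0,0,0],[0.4,0.13,-0.57,0,0,0],[0.4,0.14,-0.57,0,0,0],[0,0,0,0,0,0],[0,0,0,0,0,0]]'|sed -n 2,4p
python3 - <<'E'
from pc import *
tp=r.get_state()['tool_pos'];c=tp[:2]+(0,.007); print('exp axis',c,tp)
for n,p,d,P in look(None,('top','wrist')):
    Q=near(P,c,.024,.11,.16);Q=Q[abs(Q[:,0]-c[0])<.016]; print(n,' bust',len(Q),Q.mean(0),Q.max(0))
    Q=near(P,c,.045,.032,.044); print(' foot',len(Q),Q.min(0),Q.max(0))
    Q=near(P,c,.03,.05,.07); print(' stem',len(Q),circ(Q,.017,c) if len(Q)>9 else '')
    if n=='wrist': cv2.imwrite('pics/w5.png',p)
z=np.load('top0.npz'); P=cloud('top',z['d'],z['M'])
m=((P[...,2]>.009)&(P[...,2]<.022)&(np.hypot(P[...,0]-.521,P[...,1]-.288)<.085)).astype(np.uint8)
Q=P[m>0][:,:2]; h=cv2.convexHull(Q.astype(np.float32)); e=cv2.fitEllipse(h); print('stand',e, np.percentile(Q,[1,99],axis=0).mean(0))
E
```

```text
tool_pos: [0.5204, 0.281, 0.1045]
eef_rot: [0.619, 0.629, -0.331, 0.336]
contact_force: [0.1, -0.2, -2.1]
exp axis [0.52044171 0.28797205] [0.52044171 0.28097205 0.10447032]
top  bust 169 [0.51830634 0.28348234 0.12847024] [0.53505699 0.29990028 0.14682509]
 foot 84 [0.4908275  0.25639096 0.03224659] [0.55083135 0.30559903 0.0437519 ]
 stem 26 [0.52110315 0.28686548]
wrist  bust 3365 [0.52011694 0.29658409 0.11906245] [0.53643979 0.3027001  0.14280526]
 foot 4132 [0.49033917 0.27090933 0.03200445] [0.54971    0.3156629  0.04399492]
 stem 3250 [0.51997661 0.28394043]
stand ((0.5198803544044495, 0.2911025583744049), (0.136488139629364, 0.14464953541755676), 160.62962341308594) [0.51937739 0.28923935]
```

View pics/w5.png

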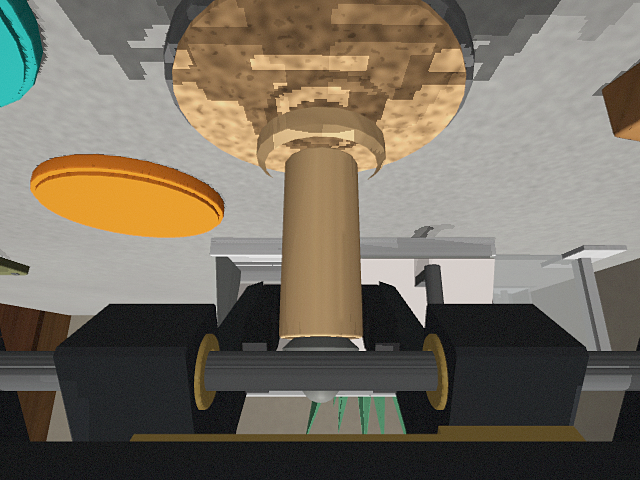

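The figure (stem at (320,240)) is over the cork disc (320,80) in the inverted wrist view. Now I lower it.

```bash
python3 -m pendant '[[0.27,0,0.08,0,0,0],[0.24,0,0.12,0,0,0],[0,0,0,0,0,0],[0,0,0,0,0,0]]'|sed -n 2,4p
python3 -m pendant '[[0.06,0,0.04,0,0,0],[0,0,0,0,0,0]]'|sed -n 2,4p
python3 -m pendant '[[0.06,0,0.04,0,0,0],[0,0,0,0,0,0]]'|sed -n 2,4p
```

```text
tool_pos: [0.5204, 0.2844, 0.0906]
eef_rot: [0.618, 0.629, -0.331, 0.335]
contact_force: [0.6, 0.2, -2.1]
tool_pos: [0.5209, 0.2848, 0.0894]
eef_rot: [0.619, 0.629, -0.33, 0.336]
contact_force: [-0.2, -0.7, -2.8]
tool_pos: [0.5211, 0.2848, 0.0879]
eef_rot: [0.619, 0.629, -0.33, 0.336]
contact_force: [0.7, -1.1, -1.0]
```

```bash
for i in 1 2; do python3 -m pendant '[[0.03,0,0.02,0,0,0],[0,0,0,0,0,0]]'|sed -n 2,4p; done
```

```text
tool_pos: [0.5212, 0.2847, 0.0878]
eef_rot: [0.619, 0.629, -0.33, 0.336]
contact_force: [-0.8, -0.1, 1.9]
tool_pos: [0.5212, 0.2847, 0.0878]
eef_rot: [0.619, 0.628, -0.33, 0.337]
contact_force: [-0.2, 2.0, 5.8]
```

Touchdown. I release the figure and back out along the tool axis.

```bash
python3 -m pendant '[[-0.03,0,-0.02,0,0,0],[0,0,0,0,0,0],[0,0,0,0,0,0],[0,0,0,0,0,0],[0,0,0,0,0,0]]' 0.4
python3 -m pendant '[[0,0,-0.2,0,0,0],[0,0,-0.5,0,0,0],[0,0,-0.7,0,0,0],[0,0,-0.8,0,0,0],[0,0,-0.8,0,0,0]]'|sed -n 2,5p
python3 -m pendant '[[0,0,-0.8,0,0,0],[0,0,-0.6,0,0,0],[0,0,0,0,0,0],[0,0,0,0,0,0],[0,0,0,0,0,0]]'
python3 - <<'E'
from pc import *
c=np.array((.520,.2895))
for n,p,d,P in look(None,('top','scene','wrist')):
    Q=near(P,c,.024,.1,.16);Q=Q[abs(Q[:,0]-c[0])<.02]; print(n,' bust',len(Q),Q.mean(0),Q.max(0))
    for lo in (.035,.065): Q=near(P,c,.03,lo,lo+.03); print(' stem',len(Q),circ(Q,.017,c) if len(Q)>9 else '')
    Q=near(P,(.487,-.132),.02,.06,.108); print('  outer handle',len(Q),circ(Q,.008,(.487,-.132)) if len(Q)>9 else '')
    if n=='scene': cv2.imwrite('pics/end.png',p)
E
```

```text
clock: 29.32
tool_pos: [0.5208, 0.2848, 0.0866]
eef_rot: [0.619, 0.629, -0.33, 0.335]
contact_force: [-0.5, 0.4, 0.8]
opening: 0.699
finger_force: 0.0
tool_pos: [0.5196, 0.348, 0.1292]
eef_rot: [0.619, 0.629, -0.33, 0.336]
contact_force: [1.0, -1.1, -0.7]
opening: 0.702
clock: 30.15
tool_pos: [0.5192, 0.3752, 0.1476]
eef_rot: [0.619, 0.629, -0.331, 0.336]
contact_force: [0.4, -0.4, 0.1]
opening: 0.697
finger_force: 0.0
top  bust 158 [0.51910686 0.28791956 0.11299384] [0.53687721 0.30402525 0.12839121]
 stem 44 [0.52184032 0.29088508]
 stem 50 [0.52182279 0.29071669]
  outer handle 28 [ 0.48603103 -0.13258478]
scene  bust 122 [0.52576457 0.28538974 0.11057565] [0.53889174 0.30298542 0.12669904]
 stem 112 [0.52299463 0.2911218 ]
 stem 120 [0.52315309 0.29118277]
  outer handle 104 [ 0.48662733 -0.13219   ]
wrist  bust 1472 [0.52049183 0.29747705 0.11024183] [0.53710721 0.30712719 0.12620276]
 stem 1801 [0.52063318 0.28875711]
 stem 2012 [0.52062698 0.28875499]
  outer handle 0
```

View pics/end.png

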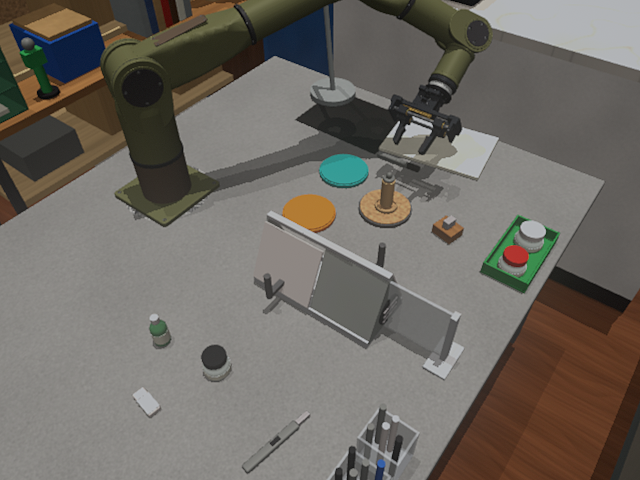

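The figure stands upright at (387,197), centred on the cork stand. The outer door is shut with its handle at (267,285), the gripper is clear and the bystanders look unmoved.

```bash
python3 -c "
from plant import r
print(r.finish_job())"
```

```text
the job is handed in; nothing more can be done
None
```

The job is handed in: the figure went through the lock with never both doors open, and my last measurements had it upright within about 3 mm of the cork stand's centre, outer door shut, at 30 s of the 72 s allowed; no verdict came back.

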